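Empty one bay of a tilting twin-bay tote

TASK

Put the steel catch tray under the open end of the blue tote's bay that holds the three round specimen mounts, then tip the tote that way (its black bar is there to push or hold) so that all the mounts fall into the catch tray while the three rubber stoppers stay in their own bay. Finally bring the tote back level and leave it so, with the catch tray flat on the worktop; do not touch mounts or stoppers with the fingers, and leave the vial, the beaker and the white carton where they are.

Things in the scene. Friction and masses are not known exactly. Their poses are not given: they have to be found in the camera images.
- stand: fixed grey pedestal that carries the tilting tote; origin on the worktop at the centre of its round foot (70 mm diameter); column 26 mm thick, with a yoke 100 x 26 mm (x, y) reaching 138 mm high. Its +y and -y axes point to the two open ends of the level tote; the tilt axis runs along its x axis, 135 mm above the origin.
- tote_frame (a point): point on the tilt axis under the middle of the blue twin-bay tote; axes turn with the tote (the stand's when level). Tote 118 x 240 mm (x, y); bay floor 10 mm above this point. A divider wall (4 mm thick, 40 mm high) over the tilt axis parts the +y bay from the -y bay, each 110 x 118 mm inside. Side walls 40 mm high, 26 mm near the ends; the +y and -y ends have NO wall.
- tote_end_left (a point): middle of the floor's edge (lip) at the +y bay's open end, 120 mm from the tilt axis; the bay empties over it when this end goes down. At full tilt the lip is about 40 mm above the worktop and 75 mm out from the stand's centre.
- tote_end_right (a point): the same for the -y bay's open end
- tote_bar (a point): middle of the tote's black handle bar (round, 14 mm diameter, 116 mm long, along the tote's x), 110 mm above the tilt axis, over the divider: 245 mm above the worktop when level. It stands on two 8 mm steel posts at x = +-50 mm with free space between them from divider top to bar. Pushing the bar sideways towards an open end tips that end down.
- tote_tilt (a joint): tilt of the tote in rad: 0 level, positive with the stand's +y end down, negative with its -y end down; stops at +-1.0. The hinge is stiff (0.25 N m of friction, about 2.5 N at the bar): the tote stays at the angle where it is left. The mounts slide out only when it is tipped far, most of the way to the stop.
- catch_tray: loose steel catch tray, 150 x 150 x 28 mm, open above, floor 5 mm, x walls 5 mm, y walls 9 mm thick, about 0.25 kg; origin in the centre of its underside. Starts to the left of the stand, nearer the robot. With its centre 130 mm from the stand's centre along the stand's y axis (turned like the stand) it lies squarely under that end of the tote, 20 mm clear of the stand's foot.
- catch_grip_left (a point): middle of the top edge of the catch tray's +y wall, marked with a black grip strip: wall 9 mm thick (y), top 28 mm above the worktop, 70.5 mm from the tray's centre. Can be pinched from above across its thickness to slide the tray. Under the tote, the hand has room above only at the tray wall farther from the stand.
- catch_grip_right (a point): the same on the tray's -y wall
- vial_1: bystander: blue-capped glass vial, 24 mm diameter, 60 mm tall, to the left behind; origin in the centre of its underside
- beaker: bystander: small brown-tinted beaker, 66 mm diameter, 70 mm tall, to the right in front; origin in the centre of its underside
- slides_box: bystander: white carton, 59 x 81 x 33 mm, to the left; origin in the centre of its underside
- mount_0: white-grey round specimen mount (a flat disc, 26 mm diameter, 11 mm thick, 12 g); origin in the centre of its underside. All three mounts start together in one bay of the tote, either bay.
- mount_1: white-grey round specimen mount (a flat disc, 26 mm diameter, 11 mm thick, 12 g); origin in the centre of its underside. All three mounts start together in one bay of the tote, either bay.
- mount_2: white-grey round specimen mount (a flat disc, 26 mm diameter, 11 mm thick, 12 g); origin in the centre of its underside. All three mounts start together in one bay of the tote, either bay.
- stopper_0: red-brown tapered rubber stopper, 33 mm diameter at the wide top, 28 mm tall; origin in the centre of its underside. All three stoppers start together in the bay that does not hold the mounts.
- stopper_1: red-brown tapered rubber stopper, 33 mm diameter at the wide top, 28 mm tall; origin in the centre of its underside. All three stoppers start together in the bay that does not hold the mounts.
- stopper_2: red-brown tapered rubber stopper, 33 mm diameter at the wide top, 28 mm tall; origin in the centre of its underside. All three stoppers start together in the bay that does not hold the mounts.

How it is judged (in metres and radians):
On the way, in this order (a step that is already met when the one before it is completed fails the run):
1. the tote is tipped over by at least 0.5 rad with the stoppers still in it ((value of joint tote_tilt above 0.5 rad or value of joint tote_tilt below -0.5 rad) and x of stopper_0 in the frame of tote_frame between -0.06 and 0.06 m and y of stopper_0 in the frame of tote_frame between -0.12 and 0.12 m and z of stopper_0 in the frame of tote_frame between 0 and 0.055 m and x of stopper_1 in the frame of tote_frame between -0.06 and 0.06 m and y of stopper_1 in the frame of tote_frame between -0.12 and 0.12 m and z of stopper_1 in the frame of tote_frame between 0 and 0.055 m and x of stopper_2 in the frame of tote_frame between -0.06 and 0.06 m and y of stopper_2 in the frame of tote_frame between -0.12 and 0.12 m and z of stopper_2 in the frame of tote_frame between 0 and 0.055 m), for 0.1 s.
2. all three mounts lie in the catch tray and the tote is level again to 0.14 rad (x of mount_0 in the frame of catch_tray between -0.075 and 0.075 m and y of mount_0 in the frame of catch_tray between -0.075 and 0.075 m and z of mount_0 in the frame of catch_tray between 0 and 0.03 m and x of mount_1 in the frame of catch_tray between -0.075 and 0.075 m and y of mount_1 in the frame of catch_tray between -0.075 and 0.075 m and z of mount_1 in the frame of catch_tray between 0 and 0.03 m and x of mount_2 in the frame of catch_tray between -0.075 and 0.075 m and y of mount_2 in the frame of catch_tray between -0.075 and 0.075 m and z of mount_2 in the frame of catch_tray between 0 and 0.03 m and value of joint tote_tilt between -0.14 and 0.14 rad), for 0.2 s.
At the end, for the whole second after the job is handed in: All three mounts lie inside the catch tray, which stands flat on the worktop (tilt under 0.05 rad); all three stoppers are still in the tote, together in one bay; the tote is level to within 0.14 rad (8 degrees); everything is at rest (all of step 2 and x of stopper_0 in the frame of tote_frame between -0.06 and 0.06 m and y of stopper_0 in the frame of tote_frame between -0.12 and 0.12 m and z of stopper_0 in the frame of tote_frame between 0 and 0.055 m and x of stopper_1 in the frame of tote_frame between -0.06 and 0.06 m and y of stopper_1 in the frame of tote_frame between -0.12 and 0.12 m and z of stopper_1 in the frame of tote_frame between 0 and 0.055 m and x of stopper_2 in the frame of tote_frame between -0.06 and 0.06 m and y of stopper_2 in the frame of tote_frame between -0.12 and 0.12 m and z of stopper_2 in the frame of tote_frame between 0 and 0.055 m and (y of each of stopper_0, stopper_1, stopper_2 in the frame of tote_frame above 0.005 m or y of each of stopper_0, stopper_1, stopper_2 in the frame of tote_frame below -0.005 m) and height (world z) of catch_tray below 0.006 m and angle between catch_tray's own z axis and vertical below 0.05 rad and linear speed of each of mount_0, mount_1, mount_2, stopper_0, stopper_1, stopper_2, catch_tray below 0.02 m/s); the robot touches nothing.
It fails at once if the fingers touch a mount or a stopper (contact force between the fingers and mount_0 above 0.5 N or contact force between the fingers and mount_1 above 0.5 N or contact force between the fingers and mount_2 above 0.5 N or contact force between the fingers and stopper_0 above 0.5 N or contact force between the fingers and stopper_1 above 0.5 N or contact force between the fingers and stopper_2 above 0.5 N).
It fails at once if a stopper falls out of the tote (height (world z) of any of stopper_0, stopper_1, stopper_2 below 0.09 m or z of any of stopper_0, stopper_1, stopper_2 in the frame of tote_frame below -0.01 m).
It fails at once if the vial, beaker or white carton is moved by more than 25 mm (distance of any of vial_1, beaker, slides_box from where it was at the start of the episode above 0.025 m).
It also fails if it takes over 72 s, if anything falls off the work surface, if the arm or the gripper's body presses on something with over 40 N, if the wrist force passes 120 N, or if a joint passes its speed limit or range.

ROBOT

A 6-joint arm with a two-finger parallel gripper is mounted at the origin on a cart in front of the work surface, level with it; the furniture and walls round the work are solid. World frame = base frame: x ahead of the robot, y to its left, z up, the work surface at z = 0. Lengths are in m, angles in degrees, forces in N, time in s.
With the tool pointing down it reaches from about 0.375 to 0.75 m from the base axis. Payload 9 kg.
Tool frame: the origin (TCP) lies where the fingers leave the gripper's body, on its centre line; the fingertips stand 73 mm ahead of it and the grasp point (between the pads) lies 54 mm ahead of it (robot.tip_reach is the distance from the TCP to the fingertips, in m); z points along the fingers, y is the line along which they close (so a half turn about z gives the same grasp; the last joint's range is limited). The gripper opens to 85 mm and grips with 20 to 120 N. Pads are 22 mm wide; open, the fingers measure 114 mm over their backs; the gripper's body (76 mm by 85 mm) begins 54 mm behind the grasp point. The pads swing forward as they close: fully open they stand 13 mm farther back than shut.
Start: joints at [-80.369, 5.964, 5.575, 89.605, 0, 77.527], TCP at [0.226, -0.556, 0.304] pointing down, gripper open.
Joint ranges: [-171.21, 171.21], [-48.23, 106.86], [-62.78, 66.21], [-105.2, 120.99], [-86.42, 89.51], [-180, 180]. Speed limits (degrees/s): [127.2, 127.2, 147.25, 180, 180, 180].

INTERFACE

Orientations are given as [roll, pitch, yaw] about the fixed x, y, z axes, in that order (R = Rz(yaw) Ry(pitch) Rx(roll)).
In Python, from plant import robot gives the robot as it stands. Calls block until the motion is done:
- robot.move_pose(position, orientation): joint-space move of the TCP to a pose.
- robot.line_to(position, vel=0.15, rotation=None, guard=None): straight line of the TCP; rotation=None keeps the orientation; vel is the mean speed in m/s. With guard (N) it stops when the force on the tool has changed by that much, and returns True; else False.
- robot.goto_joints(angles): joint-space move.
- robot.set_gripper(opening): finger opening in m; the grip force is fixed at half the most; returns when the fingers have stopped.
- robot.pause(seconds).
- robot.ik(position, orientation): joint angles nearest the present ones, or None.
- robot.observe(): the state.
- robot.grab_frame(name): name is "side" or "top"; returns the picture (420x560x3 uint8, blue, green, red); there is no depth.
- robot.get_calibration(name): a dict with "vertical_fov" (degrees; the focal length in pixels is half the picture's height over the tangent of half this angle, whatever the lens; pixels are square), "cx", "cy" (the principal point, pixels), "rvec" (rotation vector, rad) and "tvec" (3), from world to camera coordinates, as OpenCV has them. Camera axes: x right, y down, z forward; pixel columns grow to the right and rows downward; lengths in m; the calibration is good to about 2 mm. A picture is of the moment at which its call begins. get_calibration takes no time and is no camera call.
A pose or a line that the arm cannot do raises robot.IKError and nothing moves.
- robot.job_done(): hands the job in; it is judged then, once.
The state is a dict: "time": time; "q": joint angles; "qvel": joint speeds; "joint_torque": joint torques, N m; "tool_pos": TCP position; "tcp_rot": TCP orientation; "ft_force": force on the tool from outside, world axes, zero at the start; "torque": the same for the moment, N m; "gripper_width": finger opening in m; "gripper_force": force on a finger pad.
Only numpy, scipy, OpenCV 4.12 (cv2) and the standard library are available. Lean on these libraries where they do the work, as an engineer would, in place of code of your own. Each camera call takes 0.05 s, during which the arm holds its last target. There are 200 camera calls.

## Working session

There is one attempt and no reset: what is moved stays moved. The work goes in short steps, each a Python script; the robot and the scene stay as the last script left them, time stands still between calls to the robot, and variables do not carry over. Pictures are saved under pics/ and viewed, at most 10 in all, crops included, and the job is handed in when it is done.

```bash
ls; mkdir -p pics; python3 - <<'E'
from plant import robot
import cv2
for n in("side","top"):
    cv2.imwrite(f"pics/{n}0.png",robot.grab_frame(n)); print(n,robot.get_calibration(n))
E
```

```text
pics
side {'vertical_fov': 49.026805232467694, 'cx': 282.8426279979034, 'cy': 209.1116007834674, 'rvec': array([ 0.17604295, -2.76969075,  1.32988419]), 'tvec': array([0.51928992, 0.19826391, 1.44745021])}
top {'vertical_fov': 51.91151684626572, 'cx': 277.35036230028277, 'cy': 214.02427357374498, 'rvec': array([ 2.13653614, -2.12301347,  0.22192537]), 'tvec': array([-0.05481232,  0.56947017,  1.53452256])}
```

View pics/side0.png

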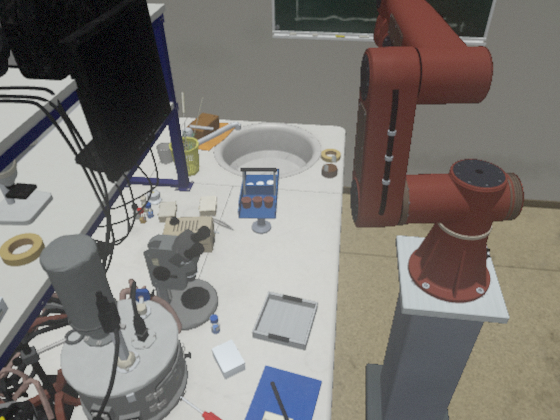

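View pics/top0.png

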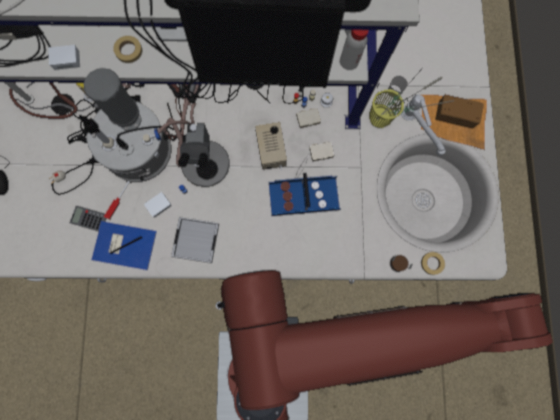

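The side view shows the tote at (258,195), with the mounts in the far bay and the stoppers in the near one, and the tray at (287,320). In the top view the tote is at (305,195), with the stoppers on the left and the mounts on the right, and the tray is at (196,240). The microscope and the boxes sit behind the tote.

```bash
cat > h.py <<'E'
import numpy as np, cv2
from plant import robot
def cam(n):
    c=robot.get_calibration(n); f=210/np.tan(np.radians(c["vertical_fov"]/2))
    K=np.array([[f,0,c["cx"]],[0,f,c["cy"]],[0,0,1]]); return K,cv2.Rodrigues(c["rvec"])[0],np.array(c["tvec"])
def plane(n,px,z):
    K,R,t=cam(n); o=-R.T@t; d=R.T@np.linalg.inv(K)@np.array([px[0],px[1],1.]); return o+d*(z-o[2])/d[2]
def proj(n,p):
    K,R,t=cam(n); q=K@(R@np.array(p)+t); return q[:2]/q[2]
def blobs(m,box,amin):
    x0,y0,x1,y1=box; mm=np.zeros(m.shape,np.uint8); mm[y0:y1,x0:x1]=m[y0:y1,x0:x1]
    cs=cv2.findContours(mm,cv2.RETR_EXTERNAL,cv2.CHAIN_APPROX_NONE)[0]
    return sorted([c for c in cs if cv2.contourArea(c)>=amin],key=cv2.contourArea)[::-1]
E
python3 - <<'E'
from h import *
np.set_printoptions(precision=3,suppress=True)
im=cv2.imread("pics/top0.png"); si=cv2.imread("pics/side0.png")
hsv=cv2.cvtColor(im,cv2.COLOR_BGR2HSV)
blue=cv2.inRange(hsv,(100,120,50),(125,255,255))
blue=cv2.morphologyEx(blue,cv2.MORPH_CLOSE,np.ones((9,9)))
c=blobs(blue,(255,165,350,225),200)[0]; r=cv2.minAreaRect(c); print("tote",r)
for p in cv2.boxPoints(r): print(p,plane("top",p,.175))
dark=cv2.inRange(im,(0,0,0),(60,60,60))
for n,i,b in(("top",im,(280,165,325,225)),("top",im,(170,210,225,268)),("side",si,(235,160,285,185)),("side",si,(245,285,325,350))):
    d=cv2.inRange(i,(0,0,0),(75,75,75))
    for c in blobs(d,b,5):
        r=cv2.minAreaRect(c); print(n,b,r); 
        z=.245 if b[1]<200 else .028
        print([plane(n,p,z) for p in cv2.boxPoints(r)], plane(n,r[0],z))
a=cv2.resize(im[160:280,160:350],None,fx=4,fy=4,interpolation=2); b=cv2.resize(si[150:360,200:330],None,fx=2.8,fy=2.8,interpolation=2)
cv2.imwrite("pics/a.png",a); cv2.imwrite("pics/b.png",b)
E
```

```text
tote ((303.63690185546875, 195.38497924804688), (32.813690185546875, 66.5942153930664), 84.95755004882812)
[269.027 181.968] [ 0.659 -0.02   0.175]
[335.363 176.115] [ 0.682 -0.25   0.175]
[338.247 208.802] [ 0.567 -0.257  0.175]
[271.911 214.655] [ 0.544 -0.031  0.175]
top (280, 165, 325, 225) ((305.1877746582031, 183.29974365234375), (38.204673767089844, 35.86737823486328), 46.16913986206055)
[array([ 0.64 , -0.053,  0.245]), array([ 0.727, -0.139,  0.245]), array([ 0.633, -0.225,  0.245]), array([ 0.549, -0.139,  0.245])] [ 0.637 -0.139  0.245]
top (170, 210, 225, 268) ((176.49998474121094, 236.00001525878906), (2.1572775840759277, 14.31647777557373), 11.309932708740234)
[array([0.464, 0.328, 0.028]), array([0.516, 0.321, 0.028]), array([0.515, 0.313, 0.028]), array([0.462, 0.321, 0.028])] [0.489 0.321 0.028]
top (170, 210, 225, 268) ((213.59616088867188, 242.5192413330078), (1.765045166015625, 13.335897445678711), 11.309932708740234)
[array([0.442, 0.19 , 0.028]), array([0.491, 0.182, 0.028]), array([0.49 , 0.176, 0.028]), array([0.441, 0.184, 0.028])] [0.466 0.183 0.028]
```

View pics/a.png

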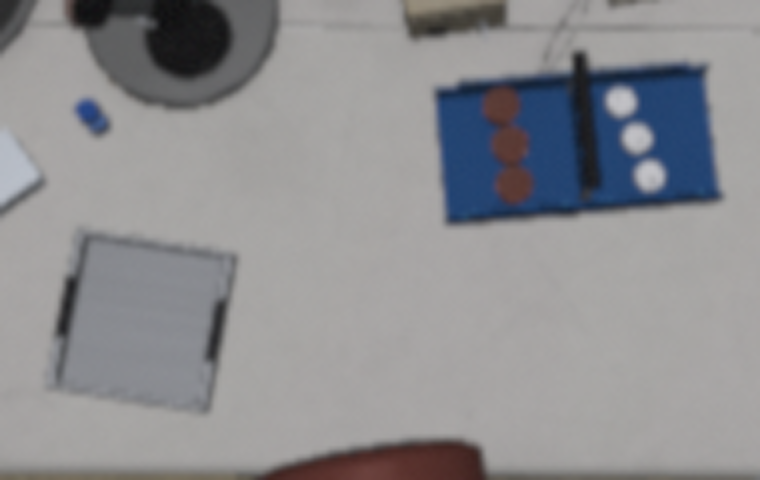

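View pics/b.png

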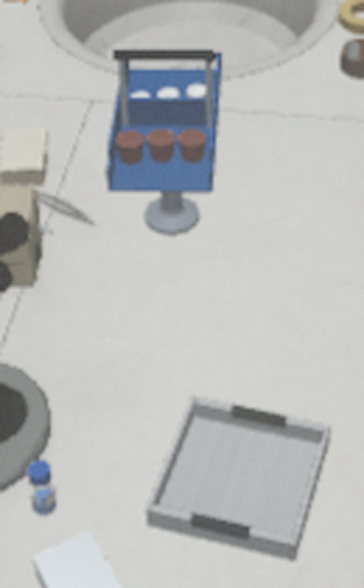

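The crops show the bar's ends in the top view at about (305,173.8) and (308.5,207), and in the side view at (241.1,169.3) and (276.4,169.3). Mounts are in the right (−y) bay. The tray's grip strips are at top (176.5,236) and (213.6,242.5), 0.14 m apart as specified.

```bash
python3 - <<'E'
from h import *
np.set_printoptions(precision=3,suppress=True)
def tri(a,b):
    P=[np.array(K@np.c_[R,t]) for K,R,t in(cam("top"),cam("side"))]
    X=cv2.triangulatePoints(P[0],P[1],np.array(a,float).reshape(2,1),np.array(b,float).reshape(2,1))[:,0]; return X[:3]/X[3]
T=[(305,173.8),(308.5,207)];S=[(241.1,169.3),(276.4,169.3)]
for p in T: print("bar top",plane("top",p,.25))
for p in S: print("bar side",plane("side",p,.245))
print("tri bar mid",tri(np.mean(T,0),np.mean(S,0)))
print("foot",plane("side",(261.1,226.8),.006))
for p in [(282.5,448/1)]: pass
print("tray tri",tri((176.5,236),(200+220/2.8,150+526/2.8)),tri((213.6,242.5),(200+258/2.8,150+415/2.8)))
for n,pp in(("side",[(220,526),(258,415)]),): print("tray side",[plane("side",(200+a/2.8,150+b/2.8),.025) for a,b in pp])
print("edge",plane("top",(196,277),0),plane("top",(330,277),0),"sink",plane("top",(377,195),0),plane("top",(385,165),0),plane("top",(392,232),0))
o=robot.observe();print(o["tcp_rot"],o["tool_pos"])
for p,y in(((.466,.183,.083),-9.5),((.43,-.2,.083),0),((.633,-.338,.083),5.7),((.633,-.338,.2),5.7),((.612,-.139,.299),5.7),((.62,-.23,.25),5.7)):
    for a in(y,y+180): print(p,a,robot.ik(p,[180,0,a]))
E
```

```text
bar top [ 0.668 -0.138  0.25 ]
bar top [ 0.556 -0.149  0.25 ]
bar side [ 0.674 -0.135  0.245]
bar side [ 0.562 -0.148  0.245]
tri bar mid [ 0.616 -0.144  0.243]
foot [ 0.619 -0.137  0.006]
tray tri [0.492 0.323 0.019] [0.47  0.184 0.022]
tray side [array([0.492, 0.327, 0.025]), array([0.472, 0.186, 0.025])]
edge [0.341 0.247 0.   ] [ 0.344 -0.249  0.   ] sink [ 0.658 -0.437  0.   ] [ 0.779 -0.473  0.   ] [ 0.514 -0.488  0.   ]
[-179.935   -0.014   22.103] [ 0.226 -0.556  0.303]
(0.466, 0.183, 0.083) -9.5 [   6.437   -6.65   -30.255   66.395    0.    -164.063]
(0.466, 0.183, 0.083) 170.5 [  6.437  -6.65  -30.255  66.395   0.     15.937]
(0.43, -0.2, 0.083) 0 [-40.804 -11.639 -34.733  66.906   0.    139.196]
(0.43, -0.2, 0.083) 180 [-40.804 -11.639 -34.733  66.906   0.    -40.804]
(0.633, -0.338, 0.083) 5.7 [-38.506  30.318  11.458  71.139   0.    135.794]
(0.633, -0.338, 0.083) 185.7 [-38.506  30.318  11.458  71.139   0.    -44.206]
(0.633, -0.338, 0.2) 5.7 [-38.506  27.197  19.698  82.501   0.    135.794]
(0.633, -0.338, 0.2) 185.7 [-38.506  27.197  19.698  82.501   0.    -44.206]
(0.612, -0.139, 0.299) 5.7 [-24.714  10.807  10.336  89.53    0.    149.586]
(0.612, -0.139, 0.299) 185.7 [-24.714  10.807  10.336  89.53    0.    -30.414]
(0.62, -0.23, 0.25) 5.7 [-31.655  16.562  11.836  85.274   0.    142.645]
(0.62, -0.23, 0.25) 185.7 [-31.655  16.562  11.836  85.274   0.    -37.355]
```

```bash
python3 - <<'E'
from h import *
np.set_printoptions(precision=3,suppress=True)
S=np.array([.616,-.141]); Z=.083
u=lambda y:np.array([-np.sin(np.radians(y)),np.cos(np.radians(y))])
rot=lambda y:[180,0,y-180]
robot.move_pose([.42,-.20,.38],rot(0))
robot.set_gripper(.05)
g=[.470,.184]
robot.move_pose([*g,.20],rot(-9))
print("hit",robot.line_to([*g,Z],vel=.1,guard=12))
robot.set_gripper(0.0); o=robot.observe(); print(o["gripper_width"],o["gripper_force"],o["tool_pos"],o["ft_force"])
if .006<o["gripper_width"]<.013:
    for c,y,v in(((.452,.10),0,.1),((.452,-.17),3,.12),((.46,-.29),6,.1),(S-.136*u(6),6,.1),(S-.130*u(6),6,.05)):
        p=np.array(c)-.0705*u(y); robot.line_to([*p,Z],vel=v,rotation=rot(y))
        o=robot.observe(); print(o["time"],o["tool_pos"],o["gripper_width"],o["ft_force"])
    robot.set_gripper(.035); p=o["tool_pos"]; robot.line_to([p[0],p[1],.2],vel=.12)
    p=np.array([.48,-.36]); robot.line_to([*p,.34],vel=.2)
cv2.imwrite("pics/c.png",robot.grab_frame("top")); 
s=robot.grab_frame("side"); cv2.imwrite("pics/d0.png",s); cv2.imwrite("pics/d.png",cv2.resize(s[130:280,180:360],None,fx=4,fy=4)); print(robot.observe()["time"])
E
```

```text
hit False
0.007518872477040017 60.366164445877075 [0.47  0.184 0.084] [-0.88  -0.035  4.557]
7.4 [0.452 0.029 0.084] 0.0073450022851861705 [-0.211  2.175  6.766]
9.8 [ 0.456 -0.24   0.084] 0.007712740333960757 [0.203 4.286 8.525]
11.15 [ 0.467 -0.36   0.084] 0.0074104515416004045 [-1.07   2.04   7.829]
13.0083 [ 0.637 -0.347  0.084] 0.007593089859780915 [-2.085 -0.032  6.715]
13.275 [ 0.637 -0.341  0.084] 0.007215481662568127 [-0.654 -0.274  6.446]
16.0917
```

View pics/c.png

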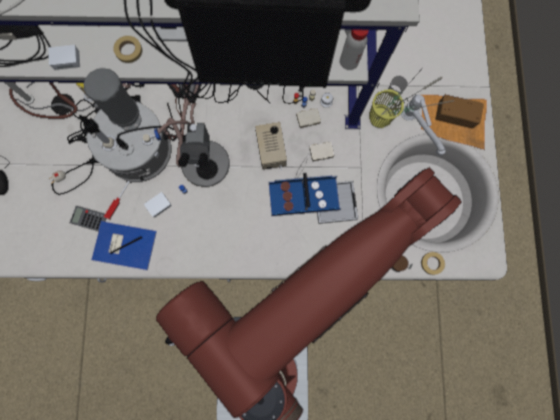

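View pics/d.png

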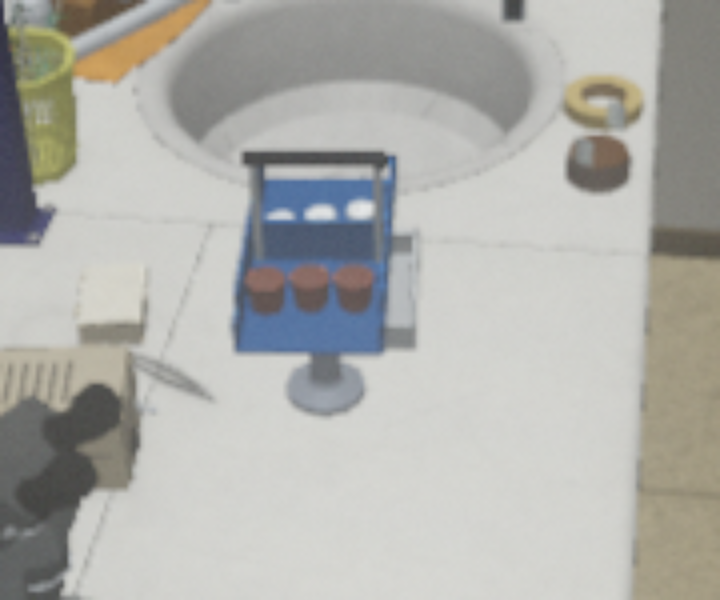

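The tray now lies under the right end of the tote: in the top view its right edge runs from about (352,182) to (356,220), and the mounts and stoppers are undisturbed. I'll check the tray's corners against plan before tipping.

```bash
python3 - <<'E'
from h import *
np.set_printoptions(precision=3,suppress=True)
im=cv2.imread("pics/c.png")
S=np.array([.616,-.141]);a=np.radians(6);ux=np.array([np.cos(a),np.sin(a)]);uy=np.array([-np.sin(a),np.cos(a)])
for sx in(-1,1): 
    w=np.array([*(S-.205*uy+sx*.075*ux),.028]); print("expected corner px",proj("top",w))
w=np.array([*(S-.130*uy-.075*ux),.028]); print("exp near edge px",proj("top",w))
cv2.imwrite("pics/e.png",cv2.resize(im[165:235,260:370],None,fx=7,fy=7,interpolation=2))
for i in(0,.5,1.): 
    y=i; p=[*(S-.11*np.sin(y)*uy),.135+.11*np.cos(y)+.052]; print(robot.ik(p,[180,0,-174]))
E
```

```text
expected corner px [357.525 217.831]
expected corner px [352.241 179.367]
exp near edge px [337.75  219.733]
[-24.727  11.561  10.973  89.411   0.    -30.727]
[-28.773  14.846  13.317  88.47    0.    -34.773]
[-31.622  17.721  12.833  85.112   0.    -37.622]
```

View pics/e.png

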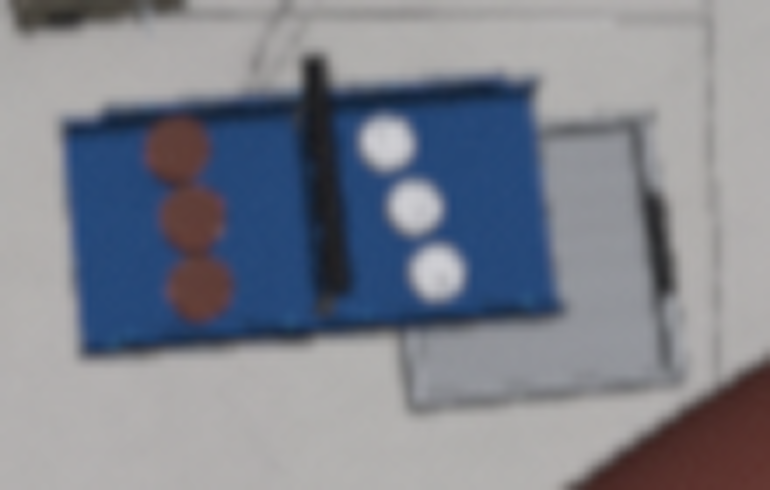

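The tray corners are at about (357.1,219.6) and (352.9,181.9), within 6 mm of plan, and the bay is comfortably inside the tray's width. I'll straddle the bar loosely and tip.

```bash
cat >> h.py <<'E'
S=np.array([.616,-.142]);_a=np.radians(6);uy=np.array([-np.sin(_a),np.cos(_a)])
def bar(t,dz=.052): return [*(S-.11*np.sin(t)*uy),.135+.11*np.cos(t)+dz]
def arc(t0,t1,n,v,guard=None):
    for t in np.linspace(t0,t1,n+1)[1:]:
        if robot.line_to(bar(t),vel=v,guard=guard): return t
E
python3 - <<'E'
from h import *
np.set_printoptions(precision=3,suppress=True)
R=[180,0,-174]
robot.line_to([.48,-.36,.40],vel=.2)
robot.move_pose([*S,.40],R); print("hit",robot.line_to(bar(0),vel=.1,guard=10))
robot.set_gripper(.019)
o=robot.observe(); print(o["gripper_width"],o["ft_force"])
print(arc(0,.8,5,.1)); o=robot.observe(); print(o["time"],o["ft_force"])
print(arc(.8,1.04,5,.06,guard=20)); o=robot.observe(); print(o["time"],o["ft_force"],o["tool_pos"],bar(1))
robot.pause(.7)
s=robot.grab_frame("side"); t=robot.grab_frame("top")
cv2.imwrite("pics/f.png",np.hstack([cv2.resize(s[140:250,210:310],None,fx=4,fy=4),cv2.resize(t[150:260,265:365],None,fx=4,fy=4)]))
E
```

```text
hit False
0.01903169740021389 [0.149 0.616 0.399]
None
20.6583 [0.164 0.724 0.511]
None
21.9083 [-0.38   5.422  0.129] [ 0.626 -0.236  0.242] [np.float64(0.6256753435818917), np.float64(-0.23405474505794122), np.float64(0.24643325364549537)]
```

View pics/f.png

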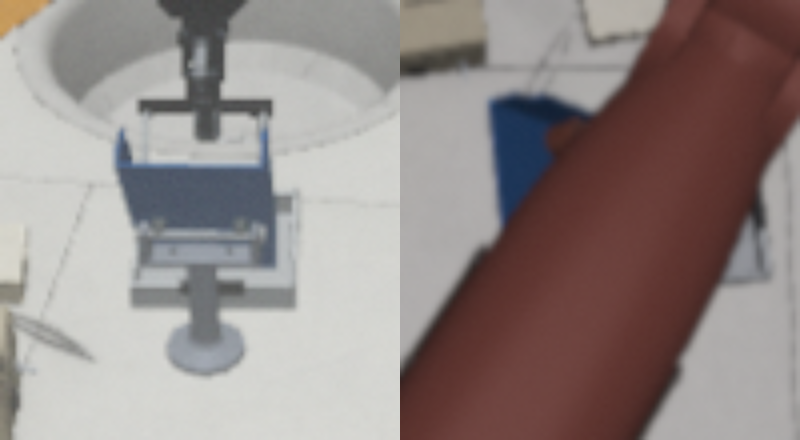

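The tote is tipped to about 0.95–1.0 rad, but the arm hides the mounts. I'll press on to the stop, wait, bring the tote back level, centre it by closing on the bar, back off and look.

```bash
python3 - <<'E'
from h import *
np.set_printoptions(precision=3,suppress=True)
print("stop",arc(1.04,1.13,3,.05,guard=15)); o=robot.observe(); print(o["ft_force"],o["tool_pos"])
robot.pause(1.0)
arc(1.08,0,7,.09)
robot.set_gripper(0); o=robot.observe(); print(o["gripper_width"],o["ft_force"])
robot.set_gripper(.035); robot.line_to([*S,.42],vel=.15); robot.line_to([.40,-.10,.42],vel=.25)
robot.move_pose([.41,.15,.42],[180,0,-174])
robot.pause(.2); s=robot.grab_frame("side"); t=robot.grab_frame("top"); print(robot.observe()["time"])
cv2.imwrite("pics/g0.png",s);cv2.imwrite("pics/g1.png",t)
cv2.imwrite("pics/g.png",np.hstack([cv2.resize(s[140:250,210:310],None,fx=4,fy=4),cv2.resize(t[150:260,265:365],None,fx=4,fy=4)]))
E
```

```text
stop None
[-1.065 27.239 12.671] [ 0.627 -0.236  0.235]
0.01216575829195023 [-0.085  2.286  1.469]
30.7667
```

View pics/g.png

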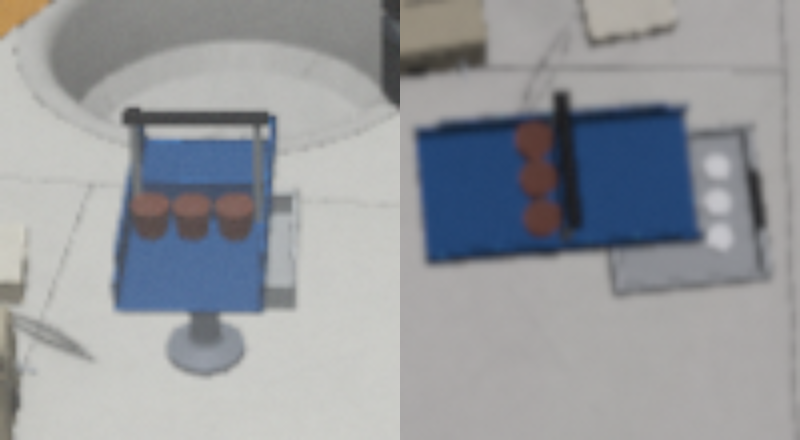

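All three mounts lie in the tray, at (715–720,165–237) in the crop. The stoppers are together against the divider in the other bay. The bar's ends are back at their original pixels, (305.3,173) and (308.5,207), so the tote is level.

```bash
python3 -c "
from plant import robot
print(robot.job_done())"
```

```text
the job is handed in; nothing more can be done
None
```

I handed the job in at about 31 s on the robot's clock. The last pictures show all three mounts in the catch tray, the three stoppers in their own bay, the tote back level and the arm clear; no verdict came back.

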